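# Index a painted sign under the curing lamp

### The arm

A 6-joint arm with a two-finger parallel gripper is mounted at the origin on the work surface. World frame = base frame: x ahead of the robot, y to its left, z up, the work surface at z = 0. Lengths are in mm, angles in rad, forces in N, time in s.
With the tool pointing down it reaches from about 350 to 925 mm from the base axis. Payload 6.4 kg.
Tool frame: the origin (TCP) lies between the finger pads; the fingertips stand arm.finger_overhang ahead of it and the grasp point (between the pads) lies 5 mm behind it (arm.finger_overhang is the distance from the TCP to the fingertips, in mm); z points along the fingers, y is the line along which they close (so a half turn about z gives the same grasp; the last joint's range is limited). The gripper opens to 85 mm and grips with 20 to 120 N. Pads are 22 mm wide; open, the fingers measure 114 mm over their backs; the gripper's body (76 mm by 85 mm) begins 54 mm behind the grasp point. The pads swing forward as they close: fully open they stand 13 mm farther back than shut.
Start: joints at [-1.462, 0.245, 1.558, -0, 1.339, -0.174], TCP at [181.384, -624.191, 245.29] pointing down, gripper open.
Joint ranges: [-3.13, 3.13], [-1.02, 2.26], [0.13, 2.54], [-0.95, 4.09], [0.21, 2.88], [-2.74, 2.74]. Speed limits (rad/s): [2.57, 2.57, 3.14, 3.14, 3.14, 3.14].

### API

Orientations are given as a rotation vector (axis times angle).
In Python, from workcell import arm gives the robot as it stands.
- The arm moves only by the tool apply_moves, never from a script. Its argument "motion" is a list of rows, each a list of 3 entries, a list of its own where there are three numbers: the closure, from 0 (fully open) to 1 (shut), then the shift along the world's x, y, z in mm, then the turn about the world's z in degrees. In form: [[claw, [tx, ty, tz], twist], ...]. A call has 1 to 10 rows; each row shifts and turns the commanded pose from where the row before left it; what a row does not reach is not made up. A row lasts 1/8 s, in which the tool goes at most 62.5 mm and 10.7 degrees, less where a joint would pass 70% of its speed; a pose out of reach is approached as far as the arm can. A call is refused whole if a number of a shift passes 62.5 or a number of a turn 10.7, either way. A call with a gripper value outside its range is refused whole. The fingers move at their own pace and stop on an object; the grip force is fixed at half the most. Time passes only in rows, so rows that do not move let the fingers close. It gives the time, the measured TCP pose, the force, the opening and the grip force at its end, in the units of the state.
- arm.state(): the state, without advancing time (a new reading comes with each control period).
- arm.grab_frame(name): name is "scene" or "side" or "wrist"; returns (picture, depth): 384x512x3 uint8, blue, green, red; 384x512 float32, mm along the optical axis (not along the pixel's ray), 0 where there is no reading.
- arm.camera_model(name): a dict with "fx", "fy", "cx", "cy" (pixels), "world_to_cam" (4x4, takes a point from world to camera coordinates). Camera axes: x right, y down, z forward; pixel columns grow to the right and rows downward; lengths in mm; the calibration is good to about 2 mm. A picture is of the moment at which its call begins: read the wrist's pose just before it. camera_model takes no time and is no camera call; for the wrist camera it gives the pose at the moment of the call.
- arm.close_job(): hands the job in; it is judged then, once.
The state is a dict: "time_s": time; "joints": joint angles; "qvel": joint speeds; "joint_torque": joint torques, N m; "eef_pos": TCP position; "ee_rot": TCP orientation; "wrist_force": force on the tool from outside, world axes, zero at the start; "torque": the same for the moment, N m; "finger_gap": finger opening in mm; "grip_force": force on a finger pad.
Only numpy, scipy, OpenCV 4.12 (cv2) and the standard library are available. Lean on these libraries where they do the work, as an engineer would, in place of code of your own. Each camera call takes 0.05 s, during which the arm holds its last target. There are 200 camera calls.

### The job

Lay the grey-painted wooden sign, painted face up, in the empty rectangular tray of the turntable so that it lies flat between the tray's studs. Then turn the table by its wooden pegs until that tray sits straight under the lamp bar, clicked into its detent, and let go. Leave the paint jar, the round of wood and the brush cup where they stand.

Things in the scene. Friction and masses are not known exactly. Their poses are not given: they have to be found in the camera images.
- sign: Loose plywood sign 84 x 50 x 12 mm, about 60 g, top painted grey with three dark lines. Origin: centre of its underside; x along the 84 mm, y across the 50 mm, z up. Lies flat at table level (z = 0) on white paper, at any yaw. A jar stands about 85 mm off its centre beyond the +x end, a round of wood about 90 mm off beyond the -x end: grip it across the 50 mm. Goes in the tray either way round.
- tray (a point): Centre of the empty tray's bed, on its top, 44 mm above the table (8 mm above the disc), 82 mm from the axis. x radially outward, y anticlockwise, z up. Bed 78 mm along x, 40 mm wide: the sign, length along x, overhangs each side by 5 mm. End walls 98 mm apart inside; four 8 mm studs at x +/-34, y +/-34 mm; both rise 8 mm above the bed. Spare round the sign: 7 mm per end, 5 mm per side.
- carousel (a joint): Turntable angle, rad, anticlockwise from above; 0 or any multiple of 2 pi: the empty tray is under the lamp. Starts at 1.9 to 4.4; turns both ways (stops at +/-9.5). Detents at multiples of pi/3: a sprung roller pulls the table in from about 0.08 rad and lets go at about 5 N on a peg. Between them it stays where left, by light friction.
- hub (a point): Turntable's axis at the disc's top, 36 mm above the table; fixed. x points level along the lamp bar towards its post, z up. Plywood disc 280 mm across. Besides the tray it carries, clipped down at +120 and -120 degrees from it, a round wooden piece and a berry stem, at most 16 mm high.
- peg_ahead (a point): Round wooden peg, a handle to turn the table, 16 mm across, 60 mm tall (36 to 96 mm above the table), 110 mm from the axis, 60 degrees anticlockwise of the tray. The point is its top centre. It and the other two pegs turn with the table and pass under the lamp bar. A gripper holding a peg does not: stay at least about 50 degrees round from the lamp bar.
- peg_across (a point): Second such peg, same size and radius, 180 degrees round from the tray. The point is its top centre.
- peg_behind (a point): Third such peg, same size and radius, 60 degrees clockwise of the tray. The point is its top centre.
- lamp (a point): Middle of the lamp bar's working length, on its underside, 118 mm above the table, 82 mm from the turntable's axis, straight over the tray's place when the job is done; fixed. White bar 36 mm wide, 24 mm thick (118 to 142 mm high), reaching from 30 to 195 mm from the axis; its post, 135 mm tall, stands 184 mm from the axis. Axes as for hub.
- paint_jar: Bystander: closed glass paint jar, 44 mm in diameter, 58 mm tall, loose; origin at the centre of its underside.
- rounds: Bystander: plain round of wood, 60 mm in diameter, 18 mm high, loose; origin at the centre of its underside.
- brush_cup: Bystander: white cup with three brushes on the far side of the turntable or paper, close to the path of a hand turning the pegs, 72 mm in diameter, 180 mm tall with the brushes, loose; origin at the centre of its underside.
Not all that is in view belongs to the job. Several things have the shape of the sign; the one meant has the colours described above.

How it is judged:
By the outcome, as a careful person would: the job done as asked, in the order asked, and still so for the second after the job is handed in, with the robot touching nothing.
It also fails if it takes over 72 s, if anything falls off the work surface, if the arm or the gripper's body presses on something with over 40 N, if the wrist force passes 120 N, or if a joint passes its speed limit or range.

## Working session

There is one attempt and no reset: what is moved stays moved. The work goes in short steps, Python scripts to look and compute and a tool call to move; the robot and the scene stay as the last step left them, time stands still between calls to the robot, and variables do not carry over. Pictures are saved under pics/ and viewed, at most 10 in all, crops included, and the job is handed in when it is done.

Besides the shell and the picture viewer there is one more tool, called after "Request:" as name(argument=value, ...) on one line, values as JSON. apply_moves: Moves the arm, as the interface text tells. Its arguments: {"type":"object","properties":{"motion":{"type":"array"}},"required":["motion"]}

```bash
mkdir -p pics
cat > h.py <<'E'
import numpy as np, cv2
from workcell import arm
def grab(n):
    m=arm.camera_model(n); p,d=arm.grab_frame(n); return p,d,m
def ray(m,u,v,z):
    T=np.array(m["world_to_cam"]); R=T[:3,:3]; c=-R.T@T[:3,3]
    d=R.T@np.array([(u-m["cx"])/m["fx"],(v-m["cy"])/m["fy"],1.])
    return c+d*(z-c[2])/d[2]
def cloud(d,m):
    v,u=np.mgrid[:d.shape[0],:d.shape[1]]
    P=np.stack([(u-m["cx"])/m["fx"]*d,(v-m["cy"])/m["fy"]*d,d],-1)
    T=np.array(m["world_to_cam"]); return (P-T[:3,3])@T[:3,:3]
def proj(m,P):
    T=np.array(m["world_to_cam"]); q=T[:3,:3]@np.array(P)+T[:3,3]
    return m["fx"]*q[0]/q[2]+m["cx"],m["fy"]*q[1]/q[2]+m["cy"]
E
python3 - <<'E'
from h import *
s=arm.state(); print(s['eef_pos'],s['ee_rot'],s['finger_gap'],arm.finger_overhang)
for n in("scene","side"):
    p,d,m=grab(n); cv2.imwrite(f"pics/{n}0.png",cv2.resize(p,(800,600)))
    np.savez(n+"0.npz",p=p,d=d,**{k:np.array(m[k]) for k in m})
    T=np.array(m["world_to_cam"]);print(n,-T[:3,:3].T@T[:3,3],T[2,:3],(d>0).mean())
E
```

```text
[ 181.31828632 -623.6257731   244.17644642] [-3.10828676e+00 -4.42440983e-01 -1.08753504e-04] 85.57524232562264 14.0
scene [979.54694426 198.45146903 835.54463631] [-0.46222797 -0.21741928 -0.85969422] 0.9962870279947916
side [321.82029866 844.8734051  590.43158524] [ 0.2619154  -0.82938034 -0.49348615] 0.9961090087890625
```

View pics/scene0.png

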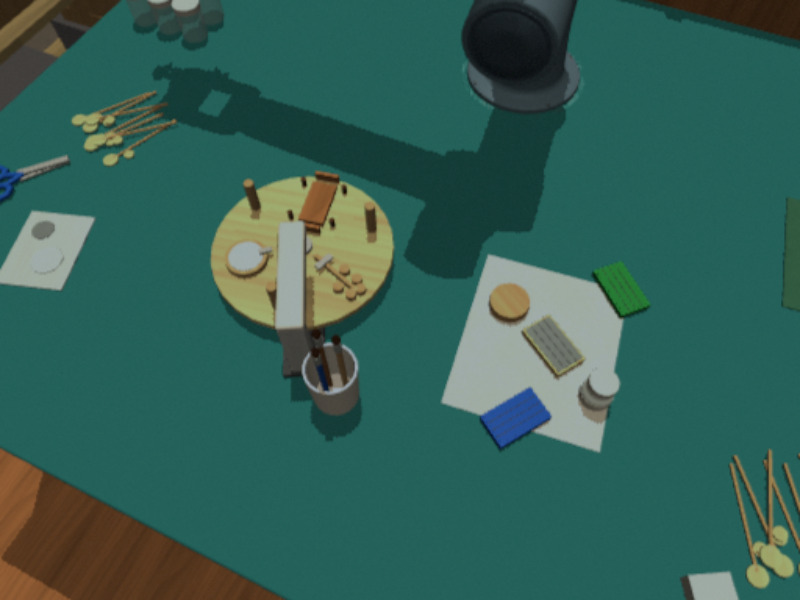

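View pics/side0.png

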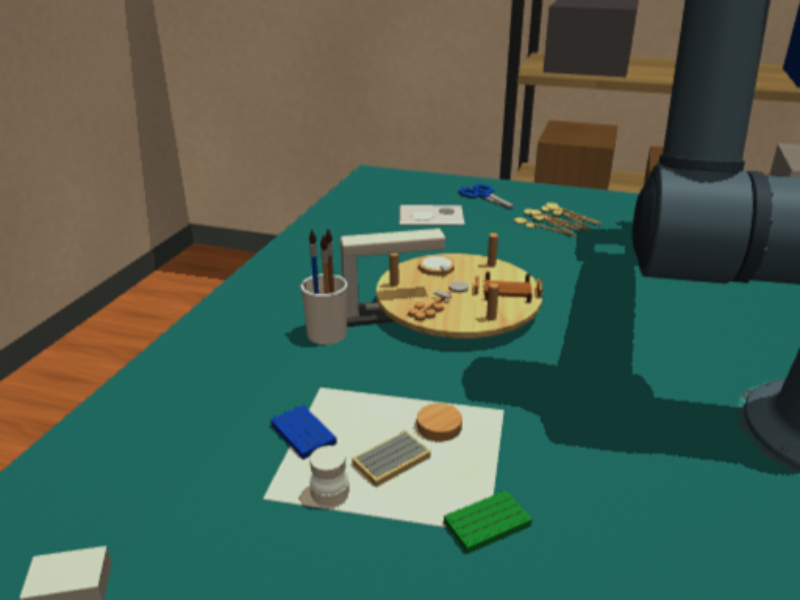

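The scene view (800x600 scale) shows the grey sign at (553,345). It could be confused with the blue sign (516,417) and the green sign (620,288). I choose the grey one. The jar is at (600,388), the round at (509,302), the tray (orange) at (320,200), the pegs at (252,195), (370,218) and (272,293), the lamp bar at (291,275) and the cup at (331,378).

Run:
```python
from h import *
for n in("scene","side"):
    f=np.load(n+"0.npz"); p,d=f['p'],f['d']; m={k:f[k] for k in("fx","fy","cx","cy","world_to_cam")}
    W=cloud(d,m); z=W[...,2]; hsv=cv2.cvtColor(p,cv2.COLOR_BGR2HSV)
    sc=.64
    # sign
    u0,v0=(553,345) if n=="scene" else (391,457)
    c=ray(m,u0*sc,v0*sc,12); r=np.hypot(W[...,0]-c[0],W[...,1]-c[1])
    mk=((r<56)&(z>7)&(z<16)).astype(np.uint8)
    k,l,st,ce=cv2.connectedComponentsWithStats(mk); i=l[int(v0*sc),int(u0*sc)]
    q=W[l==i][:,:2].astype(np.float32); R=cv2.minAreaRect(q)
    print(n,"sign",R,q.mean(0),np.median(z[l==i]))
    if n=="scene":
        x,y=int(u0*sc),int(v0*sc); cv2.imwrite("pics/crop.png",cv2.resize(p[y-50:y+50,x-60:x+60],(600,500)))
        print("hsv",np.median(hsv[l==i],0))
    # disc
    c=ray(m,*( (302*sc,250*sc) if n=="scene" else (459*sc,290*sc)),36); r=np.hypot(W[...,0]-c[0],W[...,1]-c[1])
    mk=((r<165)&(z>28)&(z<41)); q=W[mk][:,:2].astype(np.float32)
    h=cv2.convexHull(q)[:,0]; e=cv2.minEnclosingCircle(q); A=np.c_[2*h,np.ones(len(h))]; s=np.linalg.lstsq(A,(h**2).sum(1),rcond=None)[0]
    hub=s[:2]; print("disc",e,hub,np.sqrt(s[2]+hub@hub),np.median(z[mk]))
    def comps(mk,nm):
        k,l,st,ce=cv2.connectedComponentsWithStats(mk.astype(np.uint8))
        for i in range(1,k):
            if st[i,4]<6: continue
            w=W[l==i]; w0=(w.min(0)+w.max(0))/2; dd=w0[:2]-hub
            print(nm,st[i,4],w0.round(1),"size",np.ptp(w,0).round(0),"r",np.hypot(*dd).round(1),"ang",np.degrees(np.arctan2(dd[1],dd[0])).round(1), "meanxy",w[:,:2].mean(0).round(1))
    r=np.hypot(W[...,0]-hub[0],W[...,1]-hub[1])
    comps((r<135)&(z>80)&(z<103),"peg")
    comps((r<230)&(z>110)&(z<150),"lamp/cup")
    comps((r<135)&(z>39)&(z<55)&(hsv[...,1]>170)&(hsv[...,0]<14),"tray")
    comps((r<300)&(z>75)&(z<105)&(r>150),"cup")
    x=ray(m,*((600*sc,377*sc) if n=="scene" else (328*sc,455*sc)),58);print("jar",x)
    x=ray(m,*((509*sc,299*sc) if n=="scene" else (440*sc,417*sc)),18);print("round",x)
```

```text
scene sign ((531.3059692382812, 226.7852325439453), (84.14682006835938, 51.76184844970703), 55.54582214355469) [533.0782 227.1346] 12.586886113606713
hsv [ 48.  22. 117.]
disc ((542.6002807617188, -172.85435485839844), 141.9199981689453) [ 544.25984588 -173.96535624] 139.72179296540284 36.42279541873027
peg 56 [ 509.3 -277.2   89.6] size [15. 15. 18.] r 109.0 ang -108.7 meanxy [ 510.9 -275.7]
peg 58 [472.4 -90.7  89.8] size [16. 16. 19.] r 110.0 ang 130.8 meanxy [474.7 -89.7]
peg 55 [ 652.8 -151.8   90.4] size [17. 14. 18.] r 110.8 ang 11.6 meanxy [ 654.2 -151.3]
lamp/cup 1427 [ 643.9 -118.8  128.1] size [158. 106.  36.] r 113.9 ang 29.0 meanxy [ 653.  -112.5]
lamp/cup 33 [718.8 -36.6 128.4] size [ 7.  8. 36.] r 222.1 ang 38.2 meanxy [719.4 -35.3]
cup 123 [706.4 -80.7  89.9] size [33. 30. 30.] r 187.1 ang 29.9 meanxy [712.8 -79.2]
cup 31 [696.4 -41.5  85.4] size [ 8. 11. 18.] r 201.7 ang 41.0 meanxy [696.4 -42.1]
cup 273 [723.8 -25.2  84.1] size [71. 72. 18.] r 233.2 ang 39.6 meanxy [731.7 -18.7]
cup 21 [718.1 -35.7  89.2] size [ 6.  5. 27.] r 222.2 ang 38.5 meanxy [719.  -35.4]
cup 
[... 745 characters left out ...]
. ] size [15. 21. 20.] r 109.5 ang 130.9 meanxy [473.8 -86.1]
lamp/cup 936 [ 645.  -115.2  128. ] size [158. 104.  35.] r 113.6 ang 29.7 meanxy [ 645.  -106.9]
lamp/cup 45 [717.5 -27.3 131.1] size [ 8. 26. 37.] r 223.8 ang 40.1 meanxy [717.6 -33.8]
tray 22 [ 499.1 -178.    48.5] size [12. 67. 12.] r 47.6 ang -172.3 meanxy [ 499.5 -175.4]
tray 162 [ 454.3 -191.1   45.9] size [56. 71. 14.] r 94.0 ang -168.0 meanxy [ 454.2 -183.7]
tray 15 [ 415.6 -192.1   49.8] size [ 8. 33. 10.] r 132.3 ang -171.1 meanxy [ 415.3 -190.2]
cup 520 [725.6 -35.6  90. ] size [72. 98. 30.] r 225.0 ang 37.2 meanxy [718.7 -28.6]
jar [583.44836544 299.73181229  58.        ]
round [492.501901   147.63921185  18.        ]
```

View pics/crop.png

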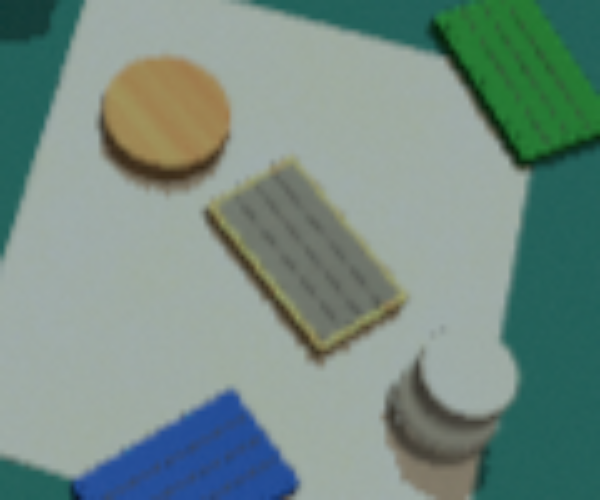

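The crop shows the grey sign with three dark lines and a bare rim at its centre. The round is beyond one end, the jar beyond the other, and the blue and green signs sit at the edges, so this is the right one. Measurements:
- **Sign:** (532,227), long axis at 55.3°.
- **Hub:** (545.3,-172.8).
- **Tray:** bearing 191.2°, bed centre (465,-189).
- **Lamp:** bearing about 29.4°, so the carousel stands at about 2.82 rad.

The rim radius (139.8), peg radius (110) and heights match the sizes given.

Request:
apply_moves(motion=[[0.3,[17.5,42.5,0],3.9],[0.3,[17.5,42.5,0],3.9],[0.3,[17.5,42.5,0],3.9],[0.3,[17.5,42.5,0],3.9],[0.3,[17.5,42.5,0],3.9],[0.3,[17.5,42.5,0],3.9],[0.3,[17.5,42.5,0],3.9],[0.3,[17.5,42.5,0],3.9],[0.3,[17.5,42.5,0],3.9],[0.3,[17.5,42.5,0],4]])

```text
time_s: 1.35
eef_pos: [356.5, -197.6, 245.0]
ee_rot: [-2.781, -1.461, -0.0]
wrist_force: [0.3, 0.4, -0.2]
finger_gap: 60.1
grip_force: 0.0
```

Request:
apply_moves(motion=[[0.3,[17.5,42.5,0],0],[0.3,[17.5,42.5,0],0],[0.3,[17.5,42.5,0],0],[0.3,[17.5,42.5,0],0],[0.3,[17.5,42.5,0],0],[0.3,[17.5,42.5,-10],0],[0.3,[17.5,42.5,-20],0],[0.3,[17.5,42.5,-20],0],[0.3,[17.5,42.5,-10],0],[0.3,[17.5,42.5,0],0]])

```text
time_s: 2.6
eef_pos: [530.7, 227.1, 183.4]
ee_rot: [-2.782, -1.458, 0.005]
wrist_force: [-0.0, -1.2, 0.4]
finger_gap: 59.8
grip_force: 0.0
```

Request:
apply_moves(motion=[[0.3,[0,0,0],0],[0.3,[0,0,0],0],[0.3,[0,0,0],0]])

```text
time_s: 2.98
eef_pos: [531.1, 224.9, 185.2]
ee_rot: [2.784, 1.456, -0.001]
wrist_force: [0.1, 0.7, 0.5]
finger_gap: 59.9
grip_force: 0.0
```

```bash
cat >> h.py <<'E'
def psi(s):  # world angle of tool y, deg
    y=cv2.Rodrigues(np.array(s["ee_rot"]))[0][:,1]; return np.degrees(np.arctan2(y[1],y[0]))
E
python3 - <<'E'
from h import *
s=arm.state(); print(s['eef_pos'],psi(s),s['finger_gap'],s['joints'])
p,d,m=grab("wrist"); cv2.imwrite("pics/w1.png",p)
W=cloud(d,m); z=W[...,2]
r=np.hypot(W[...,0]-532,W[...,1]-227)
mk=((r<60)&(z>7)&(z<17)).astype(np.uint8)
k,l,st,ce=cv2.connectedComponentsWithStats(mk); i=1+st[1:,4].argmax(); q=W[l==i][:,:2].astype(np.float32)
print(st[i],cv2.minAreaRect(q),q.mean(0),np.median(z[l==i]))
E
```

```text
[531.05346946 224.90430955 185.17620329] -34.76382533086766 59.93803017183789 [ 2.04157804e-01  1.37539752e-01  1.79646031e+00 -1.49650621e-04
  1.20804874e+00  8.10954105e-01]
[ 228  127   49   79 3743] ((531.211669921875, 226.8743896484375), (84.32723999023438, 50.01959991455078), 55.728004455566406) [532.54346 228.98122] 12.099306264918445
```

View pics/w1.png

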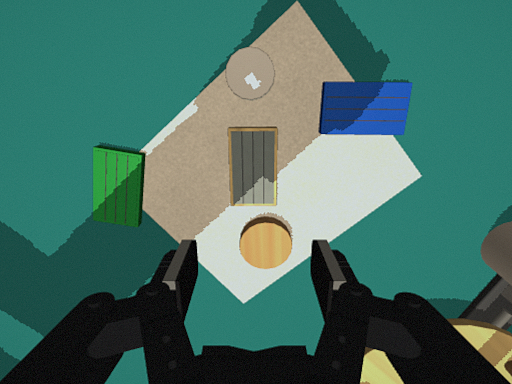

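The wrist view shows the sign at (253,166), lying along the finger plane, with the jar (250,72), the round (265,243), and the blue and green signs at the sides. The depth fit agrees: (531.2,226.9), 55.6°. Descending now.

Request:
apply_moves(motion=[[0.3,[0,2,-30],0.2],[0.3,[0,0,-40],0],[0.3,[0,0,-40],0],[0.3,[0,0,-30],0],[0.3,[0,0,-15],0],[0.3,[0,0,-8],0],[0.3,[0,0,-4],0],[0.3,[0,0,-3],0],[0.3,[0,0,0],0],[0.3,[0,0,0],0]])

```text
time_s: 4.28
eef_pos: [531.7, 227.9, 15.8]
ee_rot: [2.78, 1.463, 0.001]
wrist_force: [-0.5, -0.3, -0.1]
finger_gap: 60.0
grip_force: 0.0
```

Run:
```python
from h import *
s=arm.state(); print(s['eef_pos'],s['wrist_force'])
p,d,m=grab("side"); c=ray(m,391*.64,457*.64,12)
cv2.imwrite("pics/s1.png",cv2.resize(p[230:340,180:326],(796,600),interpolation=cv2.INTER_CUBIC))
```

```text
[531.72562012 227.94373446  15.78843794] [-0.50106927 -0.30728513 -0.07416684]
```

View pics/s1.png

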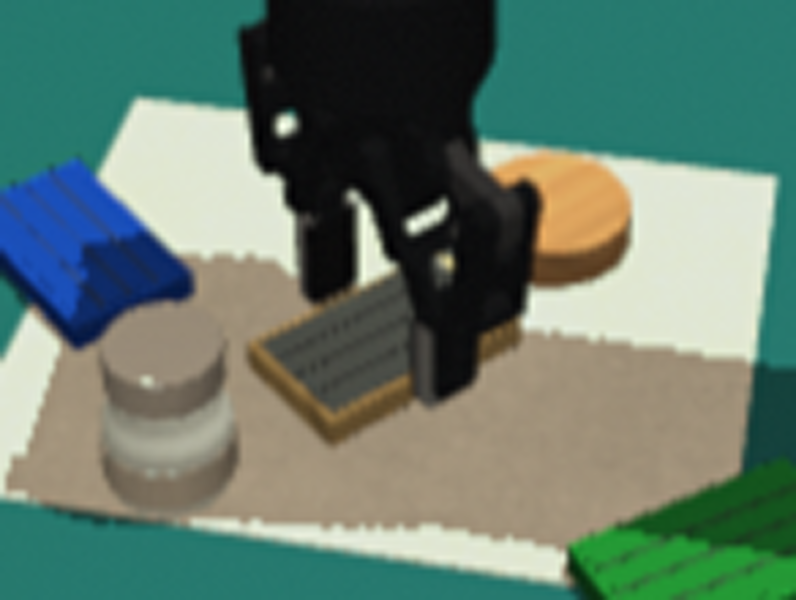

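The side view shows both fingers straddling the grey sign with the tips close to the paper, and the jar and round clear. Closing and lifting slightly.

Request:
apply_moves(motion=[[0.5,[0,0,0],0],[0.5,[0,0,0],0],[0.6,[0,0,0],0],[0.6,[0,0,0],0],[0.6,[0,0,0],0],[0.6,[0,0,5],0],[0.6,[0,0,15],0],[0.6,[0,0,20],0],[0.6,[0,0,10],0],[0.6,[0,0,0],0]])

```text
time_s: 5.58
eef_pos: [532.3, 228.0, 66.9]
ee_rot: [2.78, 1.463, 0.004]
wrist_force: [-0.6, -0.3, -0.8]
finger_gap: 48.1
grip_force: 61.9
```

Request:
apply_moves(motion=[[0.6,[0,0,20],0],[0.6,[0,0,30],0],[0.6,[0,0,30],0],[0.6,[0,-10,15],0],[0.6,[-2,-25,0],-2],[0.6,[-7,-40,0],-5],[0.6,[-7,-40,0],-5],[0.6,[-7,-40,0],-5],[0.6,[-7,-40,0],-5],[0.6,[-7,-40,0],-5]])

```text
time_s: 6.82
eef_pos: [493.4, -8.8, 160.0]
ee_rot: [-3.046, -0.769, 0.002]
wrist_force: [0.5, -0.1, 0.3]
finger_gap: 48.4
grip_force: 62.0
```

Request:
apply_moves(motion=[[0.6,[-7,-40,0],-5],[0.6,[-7,-40,0],-5],[0.6,[-7,-40,0],-5],[0.6,[-7,-40,0],-2.4],[0.6,[-6,-40,0],0],[0.6,[-3,-22,0],0],[0.6,[0,0,0],0],[0.6,[0,0,0],0],[0.6,[0,0,0],0]])

```text
time_s: 7.95
eef_pos: [457.3, -228.3, 160.1]
ee_rot: [-3.126, -0.306, 0.001]
wrist_force: [0.3, 0.5, -0.2]
finger_gap: 47.7
grip_force: 62.0
```

Run:
```python
from h import *
s=arm.state(); e=s['eef_pos'];print(e,psi(s),s['finger_gap'],s['grip_force'])
for n in("scene","side","wrist"):
    p,d,m=grab(n); np.savez(n+"1.npz",p=p,d=d,**{k:np.array(m[k]) for k in m}); W=cloud(d,m)
    if n=="wrist": cv2.imwrite("pics/w2.png",p)
    hsv=cv2.cvtColor(p,cv2.COLOR_BGR2HSV)
    z=W[...,2]; zt=e[2]-15.8+12
    r=np.hypot(W[...,0]-e[0],W[...,1]-e[1])
    mk=((r<60)&(abs(z-zt)<6)&(hsv[...,2]>45)); q=W[mk]
    if len(q)>5: print(n,len(q),cv2.minAreaRect(q[:,:2].astype(np.float32)),np.median(q[:,2]),zt)
    hub=np.array([545.3,-172.8]); th=np.radians(191.2); c=hub+82*np.array([np.cos(th),np.sin(th)])
    r=np.hypot(W[...,0]-c[0],W[...,1]-c[1])
    mk=(r<70)&(z>39)&(z<58)&(hsv[...,1]>140)&(hsv[...,0]<14); q=W[mk]
    if len(q)>5: print("tray",len(q),cv2.minAreaRect(q[:,:2].astype(np.float32)))
```

```text
[ 457.30746413 -228.26276564  160.08896435] -78.83351525275299 47.744389460577096 61.98494911193848
scene 535 ((459.54400634765625, -230.6500701904297), (85.5210189819336, 67.79185485839844), 0.3229329288005829) 156.7374751981907 156.288964353847
tray 175 ((465.4839782714844, -187.057861328125), (106.6617431640625, 71.30166625976562), 10.594331741333008)
side 263 ((459.0439758300781, -227.29100036621094), (84.4363021850586, 63.920921325683594), 8.920003890991211) 157.529476190866 156.288964353847
tray 242 ((465.9023742675781, -185.05661010742188), (107.26240539550781, 73.04092407226562), 11.135248184204102)
wrist 14399 ((457.4710693359375, -229.0706329345703), (84.97500610351562, 75.20829010009766), 10.599369049072266) 156.2587167408955 156.288964353847
tray 2374 ((469.7566833496094, -175.22915649414062), (67.44874572753906, 113.57292938232422), 73.54183959960938)
```

View pics/w2.png

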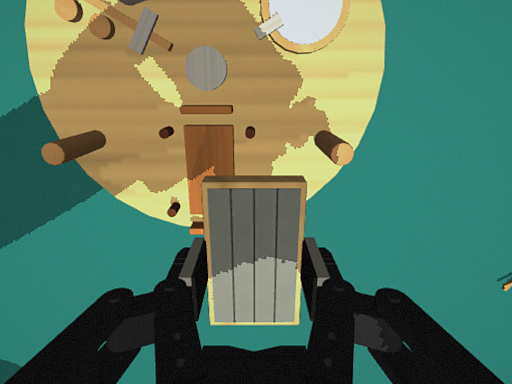

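The wrist view shows the sign held square between the pads at (253,252). The tray lies ahead of it at (209,170), the studs at (166,132), (250,132) and (174,209), and peg tops at (55,154) and (342,154). I overshot y by about 40 mm, which is harmless. Next I check the sign's tilt in the hand and get finer positions.

Run:
```python
from h import *
f=np.load("wrist1.npz"); m={k:f[k] for k in("fx","fy","cx","cy","world_to_cam")}; p,d=f['p'],f['d']; W=cloud(d,m)
P=W[190:315:3,215:295:3].reshape(-1,3); P=P[abs(P[:,2]-156)<15]
A=np.c_[P[:,:2],np.ones(len(P))]; c,_,_,_=np.linalg.lstsq(A,P[:,2],rcond=None); print("slope",c[:2],np.std(P[:,2]-A@c))
T=np.array(m["world_to_cam"]); print("cam axis",T[2,:3],-T[:3,:3].T@T[:3,3])
# sign corners by colour-depth mask within sign columns
mk=np.zeros(d.shape,np.uint8); mk[165:340,201:307]=1
mk&=(abs(W[...,2]-156)<5).astype(np.uint8)&(p.max(2)>60)
q=W[mk>0][:,:2].astype(np.float32); print("sign",cv2.minAreaRect(q))
z=W[...,2]
pk=[]
for u,v in((55,154),(342,154)):
    n=np.zeros(d.shape,bool); n[v-16:v+16,u-18:u+18]=1; n&=(z>92)&(z<101); w=W[n]; c=(w.min(0)+w.max(0))/2; pk.append(c); print("pegtop",n.sum(),c,np.ptp(w,0))
a,b=pk[0][:2],pk[1][:2]; print("sep",np.linalg.norm(a-b),"mid",(a+b)/2, "perp ang",np.degrees(np.arctan2(*(b-a)[::-1])))
hc=ray(m,206,68,38); print("hub?",hc)
for u,v,zz in((184,125,44),(233,125,44),(166,131,52),(250,131,52),(174,208,52)): print(ray(m,u,v,zz))
```

```text
slope [-0.00085252  0.0002155 ] 0.5836738175257716
cam axis [-0.32042214 -0.06339989 -0.94515084] [ 539.97311487 -213.11261722  288.51033953]
sign ((457.4809875488281, -229.12368774414062), (84.97500610351562, 53.794219970703125), 10.599369049072266)
pegtop 484 [473.29401351 -91.46110088  94.72107348] [15.3052448  16.60110389  5.1259275 ]
pegtop 450 [ 509.82939221 -277.71506952   95.10832154] [15.60642931 15.46917594  6.0556001 ]
sep 189.8035161141637 mid [ 491.56170286 -184.5880852 ] perp ang -78.90183573016603
hub? [ 545.47112245 -174.23107419   38.        ]
[ 499.63191547 -163.79220879   44.        ]
[ 507.24115766 -202.55374106   44.        ]
[ 493.60943977 -152.09141315   52.        ]
[ 506.30846989 -216.78369141   52.        ]
[ 429.55180673 -165.25427867   52.        ]
```

Request:
apply_moves(motion=[[0.6,[4,20,0],0.4],[0.6,[4,19,0],0],[0.6,[0,0,0],0],[0.6,[0,0,-25],0],[0.6,[0,0,-30],0],[0.6,[0,0,-20],0],[0.6,[0,0,-10],0],[0.6,[0,0,-5],0],[0.6,[0,0,0],0],[0.6,[0,0,0],0]])

```text
time_s: 9.35
eef_pos: [466.0, -190.6, 71.1]
ee_rot: [3.125, 0.315, 0.002]
wrist_force: [0.3, 0.4, -0.4]
finger_gap: 48.0
grip_force: 62.0
```

Run:
```python
from h import *
s=arm.state(); e=s['eef_pos'];print(e,psi(s),s['wrist_force'])
p,d,m=grab("wrist"); cv2.imwrite("pics/w3.png",p)
W=cloud(d,m); z=W[...,2]; r=np.hypot(W[...,0]-465,W[...,1]+190)
mk=(r<56)&(abs(z-(e[2]-3.8))<3.5)&(p.max(2)>60); print(cv2.minAreaRect(W[mk][:,:2].astype(np.float32)))
for g in((545.3,-172.8,36),):print(proj(m,g))
t=np.radians(191.1);R=np.array([[np.cos(t),-np.sin(t)],[np.sin(t),np.cos(t)]])
for x in(-34,34):
  for y in(-34,34): print(x,y,proj(m,[*(np.array([465.2,-189.9])+R@[x,y]),52]))
```

```text
[ 465.96038674 -190.58385474   71.12689819] -78.49313186450252 [ 0.32075604  0.44925733 -0.42375157]
((465.6724548339844, -190.8968048095703), (85.1169662475586, 74.12582397460938), 11.370521545410156)
(np.float64(248.70166072318017), np.float64(90.9176269891297))
-34 -34 (np.float64(185.58362543714873), np.float64(187.70187243368161))
-34 34 (np.float64(315.96463406843066), np.float64(188.36576036007116))
34 -34 (np.float64(193.38724425207621), np.float64(295.8619224576498))
34 34 (np.float64(307.5557425681912), np.float64(296.28876644954306))
```

View pics/w3.png

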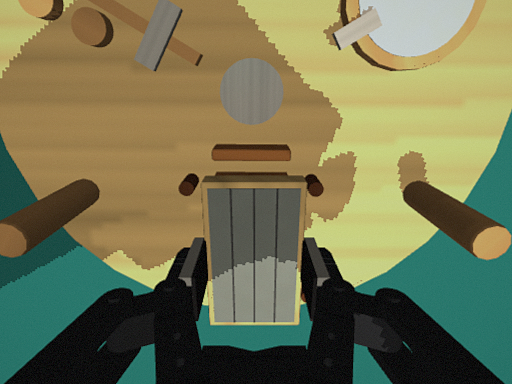

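The wrist view shows the sign centred between the inner studs (185,188) and (316,188) and clear of the end wall (251,153). The offset is about 1 mm. Lowering.

Request:
apply_moves(motion=[[0.6,[0,1,-4],0],[0.6,[0,0,-4],0],[0.6,[0,0,-1],0],[0.6,[0,0,-1],0],[0.6,[0,0,-0.5],0],[0.6,[0,0,0],0]])

```text
time_s: 10.15
eef_pos: [465.4, -189.3, 60.1]
ee_rot: [3.126, 0.315, -0.0]
wrist_force: [-1.2, 0.5, 3.3]
finger_gap: 47.7
grip_force: 62.4
```

Run:
```python
from h import *
s=arm.state(); print(s['eef_pos'],s['wrist_force'],s['torque'])
```

```text
[ 465.44591636 -189.30408564   60.05158656] [-1.15631267  0.51328634  3.33164019] [0.05480386 0.23155265 0.00490965]
```

Contact at 3 N with the underside on the bed. Releasing and rising.

Request:
apply_moves(motion=[[0.4,[0,0,0],0],[0.3,[0,0,0],0],[0.25,[0,0,0],0],[0.25,[0,0,0],0],[0.25,[0,0,10],0],[0.25,[0,0,20],0],[0.25,[0,0,30],0],[0.25,[0,0,30],0],[0.25,[0,0,10],0],[0.25,[0,0,0],0]])

```text
time_s: 11.4
eef_pos: [465.6, -189.3, 160.3]
ee_rot: [3.125, 0.315, 0.002]
wrist_force: [-0.7, -0.4, -1.1]
finger_gap: 63.7
grip_force: 0.0
```

Run:
```python
from h import *
s=arm.state(); e=s['eef_pos'];print(e,psi(s),s['joints'])
p,d,m=grab("wrist"); cv2.imwrite("pics/w4.png",p)
W=cloud(d,m); z=W[...,2]; r=np.hypot(W[...,0]-465,W[...,1]+190)
mk=np.zeros(d.shape,bool); mk[100:330,195:315]=1; mk&=(r<53)&(abs(z-56)<3.5); q=W[mk]
print(cv2.minAreaRect(q[:,:2].astype(np.float32)),np.median(q[:,2])); A=np.c_[q[:,:2],np.ones(len(q))];print(np.linalg.lstsq(A,q[:,2],rcond=None)[0][:2])
n=(z>92)&(z<100); k,l,st,ce=cv2.connectedComponentsWithStats(n.astype(np.uint8))
for i in range(1,k):
    if st[i,4]>150: w=W[l==i]; print("peg",st[i],(w.min(0)+w.max(0))/2,np.ptp(w,0))
```

```text
[ 465.59256728 -189.33304163  160.25468363] -78.49639908955503 [-6.12177105e-01 -6.12159484e-03  1.99784638e+00  1.40579801e-05
  1.14857298e+00  7.57837338e-01]
((464.97186279296875, -190.1272735595703), (105.3366470336914, 73.27159881591797), 9.372557640075684) 56.07830710051478
[-0.00201756  0.00011918]
peg [101 163  25  24 435] [473.19456665 -91.61471594  94.72077031] [15.24385954 15.22121628  5.32907996]
peg [381 165  25  23 438] [ 509.74579624 -277.87222259   94.74966703] [15.42135683 16.1027553   5.02807233]
```

View pics/w4.png

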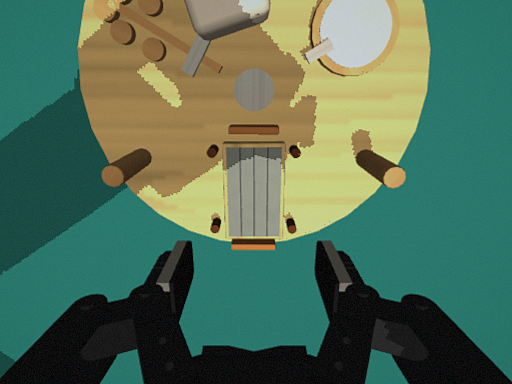

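The wrist view shows the sign flat in the tray at (254,190) (top at 56 mm) between the four studs (212,151), (294,151), (215,224), (291,224) and both end walls. Peg_ahead is at (394,176), which is world (509.7,-277.3). I'll move to it, straddle it with the finger line tangential, and sweep clockwise 162°.

Request:
apply_moves(motion=[[0.45,[7,-14,0],10],[0.45,[7,-15,0],10],[0.45,[7,-15,0],10],[0.45,[7,-15,0],10],[0.45,[8,-15,0],10],[0.45,[8,-14,0],9.6],[0.45,[0,0,0],0],[0.45,[0,0,0],0]])

```text
time_s: 12.45
eef_pos: [508.6, -276.4, 158.5]
ee_rot: [-2.556, -1.822, 0.001]
wrist_force: [-0.2, -0.3, -0.2]
finger_gap: 47.0
grip_force: 0.0
```

Run:
```python
from h import *
s=arm.state(); e=s['eef_pos'];print(e,psi(s),s['joints'][[0,5]] if hasattr(s['joints'],'shape') else s['joints'])
# arc plan: peg angle 251 -> 89.4 clockwise about hub
h=np.array([545.4,-173.5]); a=251.0
P=lambda t:h+109.8*np.array([np.cos(np.radians(t)),np.sin(np.radians(t))])
print("start",P(a))
ts=[251]+[249,246]+list(np.arange(241,94,-5))+[94,92,90,89]
for i in range(1,len(ts)): print(i,ts[i],np.round(P(ts[i])-P(ts[i-1]),1),ts[i]-ts[i-1])
# lamp bar direction, from saved first frames
for n in("scene","side"):
    f=np.load(n+"0.npz"); m={k:f[k] for k in("fx","fy","cx","cy","world_to_cam")}; W=cloud(f['d'],m); z=W[...,2]; hv=cv2.cvtColor(f['p'],cv2.COLOR_BGR2HSV)
    L=(abs(z-142)<4)&(np.hypot(W[...,0]-h[0],W[...,1]-h[1])<190)
    k,l,st,ce=cv2.connectedComponentsWithStats(L.astype(np.uint8)); i=1+st[1:,4].argmax(); q=W[l==i][:,:2].astype(np.float32); R=cv2.minAreaRect(q); c=np.array(R[0])-h
    print(n,R,np.hypot(*c),np.degrees(np.arctan2(c[1],c[0])))
```

```text
[ 508.64780523 -276.35311458  158.54303467] -19.027262434999365 [-0.69350268 -0.36146117]
start [ 509.65261664 -277.3179396 ]
1 249 [-3.6  1.3] -2
2 246 [-5.3  2.2] -3
3 241 [-8.6  4.3] -5
4 236 [-8.2  5. ] -5
5 231 [-7.7  5.7] -5
6 226 [-7.2  6.3] -5
7 221 [-6.6  6.9] -5
8 216 [-6.   7.5] -5
9 211 [-5.3  8. ] -5
10 206 [-4.6  8.4] -5
11 201 [-3.8  8.8] -5
12 196 [-3.   9.1] -5
13 191 [-2.2  9.3] -5
14 186 [-1.4  9.5] -5
15 181 [-0.6  9.6] -5
16 176 [0.3 9.6] -5
17 171 [1.1 9.5] -5
18 166 [1.9 9.4] -5
19 161 [2.7 9.2] -5
20 156 [3.5 8.9] -5
21 151 [4.3 8.6] -5
22 146 [5.  8.2] -5
23 141 [5.7 7.7] -5
24 136 [6.3 7.2] -5
25 131 [6.9 6.6] -5
26 126 [7.5 6. ] -5
27 121 [8.  5.3] -5
28 116 [8.4 4.6] -5
29 111 [8.8 3.8] -5
30 106 [9.1 3. ] -5
31 101 [9.3 2.2] -5
32 96 [9.5 1.4] -5
33 94 [3.8 0.3] -2
34 92 [3.8 0.2] -2
35 90 [3.8 0.1] -2
36 89 [ 1.9 -0. ] -1
scene ((641.2298583984375, -120.84294128417969), (161.0801239013672, 35.856346130371094), 28.94666862487793) 109.3440789126962 28.788129375590778
side ((642.2071533203125, -118.5927734375), (156.94027709960938, 39.275978088378906), 29.476388931274414) 111.29433257254477 29.561105394024207
```

Request:
apply_moves(motion=[[0.45,[1,-1,-20],0],[0.45,[0,0,-30],0],[0.45,[0,0,-20],0],[0.45,[0,0,-8],0],[0.45,[0,0,0],0],[0.72,[0,0,0],0],[0.72,[0,0,0],0],[0.72,[0,0,0],0],[0.72,[0,0,0],0]])

```text
time_s: 13.58
eef_pos: [510.5, -278.3, 82.1]
ee_rot: [2.556, 1.826, 0.0]
wrist_force: [-0.4, -0.1, -1.1]
finger_gap: 23.9
grip_force: 0.0
```

Caged with no contact. Sweeping clockwise.

Request:
apply_moves(motion=[[0.72,[-4.4,2.3,0],-2],[0.72,[-5.3,2.2,0],-3],[0.72,[-8.6,4.3,0],-4.6],[0.72,[-8.2,5,0],-4.6],[0.72,[-7.7,5.7,0],-4.6],[0.72,[-7.2,6.3,0],-4.6],[0.72,[-6.6,6.9,0],-4.6],[0.72,[-6,7.5,0],-4.6],[0.72,[-5.3,8,0],-4.6],[0.72,[-4.6,8.4,0],-4.6]])

```text
time_s: 14.82
eef_pos: [446.5, -222.0, 82.3]
ee_rot: [3.04, 0.788, 0.001]
wrist_force: [-0.2, -0.1, 1.4]
finger_gap: 23.9
grip_force: 2.6
```

Request:
apply_moves(motion=[[0.72,[-3.8,8.8,0],-4.6],[0.72,[-3,9.1,0],-4.6],[0.72,[-2.2,9.3,0],-4.6],[0.72,[-1.4,9.5,0],-4.6],[0.72,[-0.6,9.6,0],-4.6],[0.72,[0,0,0],0],[0.72,[0,0,0],0]])

```text
time_s: 15.7
eef_pos: [435.4, -175.4, 81.8]
ee_rot: [3.137, 0.174, 0.0]
wrist_force: [0.5, 0.3, 0.6]
finger_gap: 23.8
grip_force: 0.0
```

Run:
```python
from h import *
s=arm.state(); e=s['eef_pos'];print(e,psi(s),s['wrist_force'],s['joints'][5])
dd=e[:2]-np.array([545.4,-173.5]);print(np.hypot(*dd),np.degrees(np.arctan2(dd[1],dd[0]))%360,"want 109.8 181")
p,d,m=grab("scene"); W=cloud(d,m); z=W[...,2]; h=np.array([545.3,-173])
r=np.hypot(W[...,0]-h[0],W[...,1]-h[1]); k,l,st,ce=cv2.connectedComponentsWithStats(((r<135)&(r>90)&(z>80)&(z<103)).astype(np.uint8))
for i in range(1,k):
    if st[i,4]>15: w=W[l==i]; c=(w.min(0)+w.max(0))/2-[*h,0]; print("peg?",st[i,4],np.hypot(c[0],c[1]),np.degrees(np.arctan2(c[1],c[0]))%360,np.ptp(w,0))
cv2.imwrite("pics/sc2.png",cv2.resize(p[60:260,110:290],(540,600)))
```

```text
[ 435.4232006  -175.42207062   81.82975376] -83.66107548164275 [0.49953767 0.26302471 0.61894322] 0.8350193906025216
109.99359418520628 181.0012595778772 want 109.8 181
peg? 148 108.34805445681266 181.32488792703217 [24.33102407 51.46253997 22.08328188]
peg? 61 109.8358588995669 301.08048640661707 [15.61931505 16.52617815 18.74123779]
peg? 62 109.81761201897005 61.3297921487889 [14.34427198 14.93656689 18.37227629]
```

View pics/sc2.png

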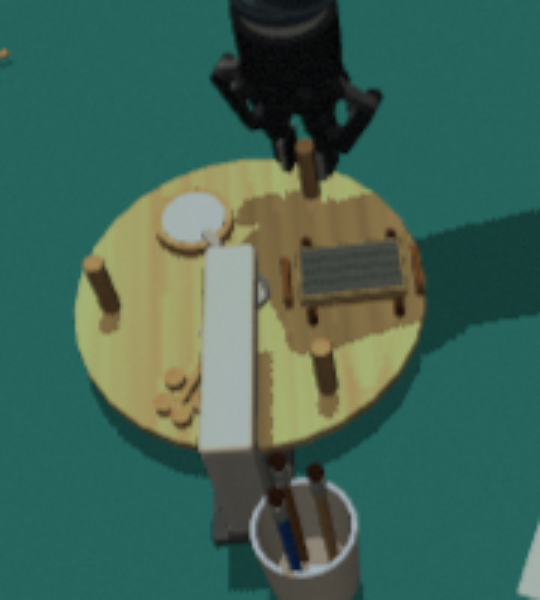

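The scene crop shows the sign in the tray at (350,268), the gripper caging the peg at (307,165), and the lamp bar (228,345) and cup (303,530) untouched. The table is tracking. Continuing the sweep.

Request:
apply_moves(motion=[[0.72,[0.3,9.6,0],-4.6],[0.72,[1.1,9.5,0],-4.6],[0.72,[1.9,9.4,0],-4.6],[0.72,[2.7,9.2,0],-4.6],[0.72,[3.5,8.9,0],-4.6],[0.72,[4.3,8.6,0],-4.6],[0.72,[5,8.2,0],-4.6],[0.72,[5.7,7.7,0],-4.6],[0.72,[6.3,7.2,0],-4.6],[0.72,[6.9,6.6,0],-4.6]])

```text
time_s: 17.0
eef_pos: [473.2, -90.6, 81.7]
ee_rot: [2.953, -1.07, -0.001]
wrist_force: [-1.2, -1.7, -0.4]
finger_gap: 23.7
grip_force: 0.5
```

Request:
apply_moves(motion=[[0.72,[7.5,6,0],-4.6],[0.72,[8,5.3,0],-4.6],[0.72,[8.4,4.6,0],-4.6],[0.72,[8.8,3.8,0],-4.6],[0.72,[9.1,3,0],-4.6],[0.72,[9.3,2.2,0],-4.6],[0.72,[9.5,1.4,0],-4.6],[0.72,[3.8,0.3,0],-1],[0.72,[0,0,0],0],[0.72,[0,0,0],0]])

```text
time_s: 18.25
eef_pos: [537.7, -64.0, 81.8]
ee_rot: [-2.527, 1.866, -0.001]
wrist_force: [-0.7, -0.2, 0.3]
finger_gap: 23.9
grip_force: 0.0
```

```bash
cat > pegs.py <<'E'
from h import *
s=arm.state(); e=s['eef_pos'];print(e,psi(s),s['wrist_force'],s['grip_force'],s['joints'][5])
h=np.array([545.4,-173.5]);dd=e[:2]-h;print(np.hypot(*dd),np.degrees(np.arctan2(dd[1],dd[0]))%360)
for n in("scene","side"):
    p,d,m=grab(n); W=cloud(d,m); z=W[...,2]; h=np.array([545.3,-173]) if n=="scene" else np.array([546.3,-171.6])
    r=np.hypot(W[...,0]-h[0],W[...,1]-h[1]); k,l,st,ce=cv2.connectedComponentsWithStats(((r<135)&(r>85)&(z>80)&(z<103)).astype(np.uint8))
    for i in range(1,k):
        if st[i,4]>15: w=W[l==i]; c=(w.min(0)+w.max(0))/2-[*h,0]; print(n,"peg?",st[i,4],np.hypot(c[0],c[1]).round(1),np.degrees(np.arctan2(c[1],c[0])).round(1)%360,np.ptp(w,0).round())
E
python3 pegs.py
```

```text
[537.72042445 -64.01566406  81.75435145] -162.89170322023807 [-0.68314356 -0.16505692  0.34221883] 0.0 2.514949394823847
109.75334025675056 94.01233441971142
scene peg? 54 110.5 215.9 [14. 16. 18.]
scene peg? 62 110.5 335.8 [16. 15. 18.]
side peg? 44 109.5 215.5 [14. 20. 18.]
side peg? 50 121.9 85.9 [14. 11. 22.]
side peg? 109 110.0 99.8 [29. 18. 23.]
```

Request:
apply_moves(motion=[[0.72,[3.5,0.2,0],0],[0.72,[3,0.1,0],0],[0.72,[3,0,0],0],[0.72,[0,0,0],0],[0.72,[0,0,0],0],[0.72,[0,0,0],0]])

```text
time_s: 19.1
eef_pos: [547.2, -63.5, 81.9]
ee_rot: [-2.527, 1.866, -0.001]
wrist_force: [0.1, 0.5, -0.1]
finger_gap: 23.9
grip_force: 0.0
```

```bash
python3 pegs.py
```

```text
[547.23021173 -63.53551767  81.88435396] -162.89801184353274 [ 0.14324468  0.51122029 -0.08727966] 0.0 2.5216489714766803
109.97971199336958 89.046476420822
scene peg? 57 110.4 210.4 [15. 16. 19.]
scene peg? 63 109.4 330.2 [16. 15. 18.]
scene peg? 25 118.8 80.9 [16. 14. 20.]
side peg? 47 109.2 209.8 [16. 14. 18.]
side peg? 49 123.5 81.5 [14.  8. 22.]
side peg? 50 111.5 90.3 [14. 14. 18.]
side peg? 49 113.0 99.2 [11. 13. 21.]
```

Request:
apply_moves(motion=[[0.72,[2,0,0],0],[0.72,[1.5,0,0],0],[0.72,[0,0,0],0],[0.72,[0,0,0],0],[0.72,[0,0,0],0]])

```text
time_s: 19.82
eef_pos: [550.6, -63.5, 81.8]
ee_rot: [2.527, -1.866, -0.0]
wrist_force: [0.1, -0.8, 0.1]
finger_gap: 23.9
grip_force: 0.0
```

```bash
python3 pegs.py
```

```text
[550.55069346 -63.49485708  81.77046523] -162.89891186689619 [ 0.08880445 -0.75474856  0.06203577] 0.0 2.52369045116936
110.12566054700606 87.31923789514583
scene peg? 50 110.8 208.3 [15. 14. 19.]
scene peg? 63 109.7 328.4 [15. 16. 19.]
side peg? 45 110.5 209.4 [14. 22. 16.]
side peg? 116 104.6 92.9 [31. 26. 23.]
side peg? 52 123.3 80.3 [14. 10. 23.]
```

Request:
apply_moves(motion=[[0.45,[-2,0,0],0],[0.45,[0,0,0],0],[0.45,[0,0,0],0],[0.45,[0,0,20],0],[0.45,[0,0,30],0],[0.45,[0,0,40],0],[0.45,[-20,20,30],0],[0.45,[-30,30,0],0],[0.45,[-30,30,0],0],[0.45,[-30,20,0],0]])

```text
time_s: 21.18
eef_pos: [437.5, 37.5, 201.8]
ee_rot: [-2.527, 1.866, -0.0]
wrist_force: [-0.6, -0.4, 0.6]
finger_gap: 47.0
grip_force: 0.0
```

```bash
cat > fin.py <<'E'
from h import *
def lmp(W,h):
    z=W[...,2]; r=np.hypot(W[...,0]-h[0],W[...,1]-h[1]); L=(abs(z-142)<4)&(r<165)
    k,l,st,ce=cv2.connectedComponentsWithStats(L.astype(np.uint8)); i=1+st[1:,4].argmax(); return cv2.minAreaRect(W[l==i][:,:2].astype(np.float32))
s=arm.state(); print(s['eef_pos'])
for n in("scene","side"):
    A=[];D=[]
    for _ in range(4): p,d,m=grab(n); D.append(d)
    d=np.median(D,0); W=cloud(d,m); z=W[...,2]; h=np.array([545.3,-173]) if n=="scene" else np.array([546.3,-171.6])
    r=np.hypot(W[...,0]-h[0],W[...,1]-h[1]); k,l,st,ce=cv2.connectedComponentsWithStats(((r<135)&(r>85)&(z>80)&(z<103)).astype(np.uint8)); C=[]
    for i in range(1,k):
        if st[i,4]>15: w=W[l==i]; c=(w.min(0)+w.max(0))/2; C.append(c[:2]); c=c-[*h,0]; print(n,"peg",st[i,4],np.hypot(c[0],c[1]).round(1),(np.degrees(np.arctan2(c[1],c[0]))-60).round(1)%120)
    if len(C)==3: print("hub by pegs",np.mean(C,0), [((np.degrees(np.arctan2(*(c-np.mean(C,0))[::-1]))-60)%120).round(2) for c in C])
    R=lmp(W,h); c=np.array(R[0])-h; print("lamp",R,np.degrees(np.arctan2(c[1],c[0])).round(2))
    for nm,x in(("jar",(580,298,50,62)),("round",(492,147,14,22)),("cup",(724,-22,70,95))):
        q=W[(np.hypot(W[...,0]-x[0],W[...,1]-x[1])<55)&(z>x[2])&(z<x[3])]; print(nm,((q.min(0)+q.max(0))/2).round(),np.ptp(q,0).round())
    if n=="scene": cv2.imwrite("pics/fin_%d.png"%int(s['time_s']*100),cv2.resize(p[60:300,110:430],(800,600)))
E
python3 fin.py; ls pics
```

```text
[437.53007007  37.4982941  201.82947856]
scene peg 53 110.3 28.5
scene peg 62 109.2 29.0
scene peg 63 109.6 28.299999999999997
hub by pegs [ 544.69744646 -173.38088468] [np.float64(28.48), np.float64(28.68), np.float64(28.61)]
lamp ((630.4061279296875, -126.82792663574219), (135.7714385986328, 35.782958984375), 28.79133415222168) 28.48
jar [581. 302.  55.] [39. 39. 10.]
round [492. 146.  18.] [59. 59.  7.]
cup [723. -32.  82.] [72. 86. 25.]
side peg 22 106.2 29.30000000000001
side peg 60 110.4 28.5
lamp ((631.3958740234375, -124.35916137695312), (134.55332946777344, 35.95951461791992), 28.543087005615234) 29.04
jar [583. 304.  56.] [39. 39. 11.]
round [494. 147.  18.] [59. 59.  7.]
cup [726. -32.  82.] [70. 88. 24.]
crop.png
fin_2117.png
s1.png
sc2.png
scene0.png
side0.png
w1.png
w2.png
w3.png
w4.png
```

View pics/fin_2117.png

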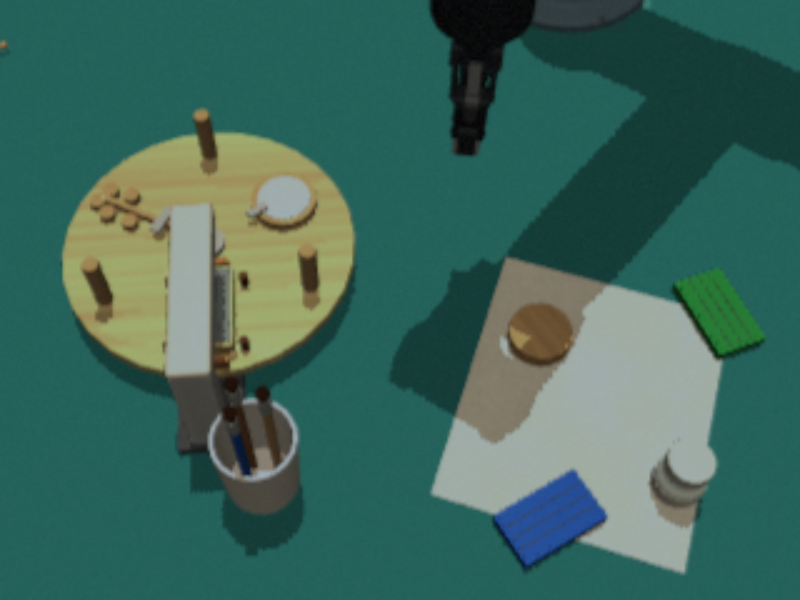

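The final view shows the sign in its tray under the lamp bar at (210,305), parallel to the bar. The pegs sit symmetrically at (205,130), (97,280) and (308,268), and the jar (688,470), round (540,333) and cup (254,455) are in place. The gripper is clear at (470,100). Handing in.

```bash
python3 -c "
from workcell import arm
print(arm.close_job())"
```

```text
the job is handed in; nothing more can be done
None
```

The job is handed in: the grey sign lies flat, painted face up, in the tray, the tray lines up with the lamp bar to within about half a degree by camera (so it should be in its detent, though I did not feel a click), the gripper has let go, and the jar, round and cup look unmoved.

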